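# Fit the cover frame on the slide jig's twin pins and bolt it down

## Task

Set the loose cover frame down flat on the slide-mounting jig so that both locating pins go through their holes, the large pin through the large hole, lowering it gently rather than dropping or forcing it onto the glass slides. Then slide the jig's barrel bolt fully home through the keeper on the frame. Leave the beaker, the dish and the dropper bottle where they stand.

Things in the scene. Friction and masses are not known exactly. Their poses are not given: they have to be found in the camera images.
- jig: Fixed jig: aluminium base plate 160 x 175 x 12 mm (x -100..60, y -95..80, top at z 12 mm), two upright steel pins, two glass slides between them, a barrel bolt along the front edge. Origin on the worktop midway between the pins; z up, +y from small pin to large pin. Pins stand 24 mm above the plate, the upper 8 mm tapered. Bolt axis at x -75, z 28 mm; its guides (y -61 and 10) reach z 36 mm.
- pin_large (a point): Axis of the 12 mm diameter pin at the base plate's top face (jig x 0, y +62, z 12 mm).
- pin_small (a point): Axis of the 8 mm diameter pin at the base plate's top face (jig x 0, y -62, z 12 mm).
- frame: Loose grey cover frame, about 0.3 kg, lying right way up: plate 96 (x) x 150 (y) x 8 mm with a window, a 14 and a 10 mm through hole 124 mm apart, a bridge handle, and on its -x edge a lug (to x -91 mm) with a steel staple, the keeper. Origin: centre of the plate's underside; +y from small hole to large, z up. Seated, its axes match the jig's and its origin is 12 mm above the jig's.
- hole_large (a point): Centre of the 14 mm hole at the underside of the frame (frame x 0, y +62, z 0 mm).
- hole_small (a point): Centre of the 10 mm hole at the underside of the frame (frame x 0, y -62, z 0 mm).
- handle (a point): Centre of the black handle bar of the frame (frame x 0, y 0, z 45 mm): 82 mm long along the frame's x, 12 mm wide along y, 14 mm tall, 30 mm of open space beneath it; the frame's centre of mass lies about 7 mm off it towards -x and 4 mm towards +y.
- keeper (a point): Centre of the keeper's opening on the frame (frame x -75, y +45, z 16 mm): 14 mm wide, 16 mm high, 14 mm long along the frame's y. When the frame is seated it lines up with the bolt.
- bolt (a joint): Travel in m of the 10 mm round steel barrel bolt along the jig's +y: 0 drawn back, 0.050 (a hard stop) fully home. It starts at 0 to 0.010, clear of the keeper; its tip is at jig y = 14 mm + travel. Friction about 1.5 N; it stays where it is left.
- bolt_knob (a point): Point on the axis of the bolt's upright black knob, 13 mm diameter; the point lies 58 mm above the worktop and the knob spans 42 to 68 mm. At jig x -75 mm, y = -47 mm + travel. There is free room on both sides of it above the guides (36 mm).
- microscope: Fixed stereo microscope about 0.58 m tall on the worktop, to the right of the work; not part of the task. Its head and eyepieces overhang its stage, to 0.20 m in front of its origin (towards the robot), and it reaches 0.17 m to either side. An arm that comes from the right must draw in and pass in front of it. Origin: middle of its foot, on the worktop.
- beaker: Bystander: clear glass beaker, 55 mm diameter, 66 mm tall; origin at the centre of its underside.
- dish: Bystander: clear shallow round dish, 59 mm diameter, 11 mm tall; origin at the centre of its underside.
- dropper: Bystander: small brown dropper bottle with a black bulb, 34 mm diameter, 102 mm tall; origin at the centre of its underside.

How it is judged (in metres and radians):
On the way, in this order (a step that is already met when the one before it is completed fails the run):
1. the frame sits flat on the jig with both pins through their own holes (horizontal distance between hole_large and pin_large below 0.003 m and horizontal distance between hole_small and pin_small below 0.003 m and z of each of hole_large, hole_small in the frame of jig below 0.0145 m), for 0.2 s.
2. the bolt is fully home through the keeper (value of joint bolt above 0.044 m), for 0.2 s.
At the end, for the whole second after the job is handed in: The frame lies at rest flat on the jig (undersides of both holes within 2.5 mm of the base plate's top), each hole within 3 mm of its own pin's axis, the bolt pushed at least 44 of its 50 mm through the keeper, and the beaker, dish and dropper bottle within 40 mm of where they stood (all of step 1 and value of joint bolt above 0.044 m and linear speed of frame below 0.02 m/s and distance of each of beaker, dish, dropper from where it was at the start of the episode below 0.04 m); the robot touches nothing.
It fails at once if the glass beaker is pushed away or knocked over (distance of beaker from where it was at the start of the episode above 0.04 m or angle between beaker's own z axis and vertical above 0.5 rad).
It fails at once if the clear dish is pushed away or knocked over (distance of dish from where it was at the start of the episode above 0.04 m or angle between dish's own z axis and vertical above 0.5 rad).
It fails at once if the dropper bottle is pushed away or knocked over (distance of dropper from where it was at the start of the episode above 0.04 m or angle between dropper's own z axis and vertical above 0.5 rad).
It fails at once if the frame is dropped onto the jig (faster than 0.3 m/s among the pins) (linear speed of frame above 0.3 m/s and horizontal distance between frame and jig below 0.02 m and z of frame in the frame of jig below 0.036 m).
It fails at once if the frame is forced onto the jig (more than 80 N) (contact force between frame and jig above 80 N).
It also fails if it takes over 58 s, if anything falls off the work surface, if the arm or the gripper's body presses on something with over 40 N, if the wrist force passes 120 N, or if a joint passes its speed limit or range.

## Robot

A 7-joint arm with a two-finger parallel gripper is mounted at the origin on a cart in front of the work surface, level with it; the furniture and walls round the work are solid. World frame = base frame: x ahead of the robot, y to its left, z up, the work surface at z = 0. Lengths are in mm, angles in rad, forces in N, time in s.
With the tool pointing down it reaches from about 425 to 925 mm from the base axis. Payload 6.8 kg.
Tool frame: the origin (TCP) lies at the very end of the fingers, on their centre line; the grasp point (between the pads) lies 19 mm behind it; z points along the fingers, y is the line along which they close (so a half turn about z gives the same grasp; the last joint's range is limited). The gripper opens to 85 mm and grips with 20 to 120 N. Pads are 22 mm wide; open, the fingers measure 114 mm over their backs; the gripper's body (76 mm by 85 mm) begins 54 mm behind the grasp point. The pads swing forward as they close: fully open they stand 13 mm farther back than shut.
Start: joints at [1.218, 0.477, 0.022, 1.555, -0.011, 1.109, -0.083], TCP at [163.603, -654.89, 231.308] pointing down, gripper open.
Joint ranges: [-2.96, 2.96], [-0.34, 2.1], [-1.41, 1.46], [0.24, 2.44], [-1.37, 4.51], [0.17, 1.92], [-2.96, 2.96]. Speed limits (rad/s): [2.39, 2.39, 3.14, 3.14, 3.14, 3.14, 3.14].

## Interface

Orientations are given as a 3x3 rotation matrix whose columns are the frame's x, y, z axes.
In Python, from station import bot gives the robot as it stands.
- The arm moves only by the tool pendant, called as name(argument=value, ...), one argument or row to a line, values as JSON. Schema: {"type":"object","properties":{"steps":{"type":"object","properties":{"offsets":{"type":"array","items":{"type":"array","items":{"type":"number"},"minItems":4,"maxItems":4},"minItems":1,"maxItems":10}},"additionalProperties":false,"required":["offsets"]},"aperture":{"type":"number"},"clamp_n":{"type":"number"},"only":{"type":"string"},"quiet":{"type":"boolean"},"lines":{"type":"string"}},"required":["steps"],"additionalProperties":false}. steps is an object whose key "offsets" holds a list of rows, 1 to 10 of them, each of 4 numbers: dx, dy, dz in mm, then a turn about the tool's z in rad; each row is the pose to reach, as a shift and turn from the pose commanded when the call began, along the tool's axes at that moment; what a row does not reach only later rows make up. A row lasts 1/12 s, in which the tool goes at most 41.7 mm and 0.125 rad, less where a joint would pass 70% of its speed; a pose out of reach is approached as far as the arm can. aperture is the finger opening in mm, set as the call begins (left out keeps the last). The fingers move at their own pace and stop on an object; clamp_n is the grip in N (left out, the last holds). Time passes only in rows, so rows that do not move let the fingers close. The tool returns the time, the measured TCP pose, the force, the opening and the grip force at its end. only (a regular expression) keeps the lines of the reply that match it, lines (a string "A,B") keeps lines A to B, and quiet returns only ok. Input that does not fit is refused with a message, and nothing moves.
- bot.state(): the state, without advancing time (a new reading comes with each control period).
- bot.get_image(name): name is "side" or "top"; returns a dict with "color" (384x512x3 uint8, red, green, blue), "fx", "fy", "cx", "cy" (pixels), "world_from_camera" (4x4, takes a point from camera to world coordinates). Camera axes: x right, y down, z forward; pixel columns grow to the right and rows downward; lengths in mm; the calibration is good to about 2 mm. A picture is of the moment at which its call begins. There is no depth.
- bot.job_done(): hands the job in; it is judged then, once.
The state is a dict: "time": time; "joint_positions": joint angles; "qd": joint speeds; "tau": joint torques, N m; "tcp_pos": TCP position; "tool_rot": TCP orientation; "force": force on the tool from outside, world axes, zero at the start; "ft_torque": the same for the moment, N m; "finger_gap": finger opening in mm; "gripper_force": force on a finger pad.
Only numpy, scipy, OpenCV 4.12 (cv2) and the standard library are available. Lean on these libraries where they do the work, as an engineer would, in place of code of your own. Each camera call takes 0.05 s, during which the arm holds its last target. There are 200 camera calls.

## Working session

There is one attempt and no reset: what is moved stays moved. The work goes in short steps, Python scripts to look and compute and a tool call to move; the robot and the scene stay as the last step left them, time stands still between calls to the robot, and variables do not carry over. Pictures are saved under pics/ and viewed, at most 10 in all, crops included, and the job is handed in when it is done.

```bash
ls; mkdir -p pics; python3 - <<'E'
from station import bot
import cv2, numpy as np
s=bot.state(); print(s['time'],s['tcp_pos'],np.round(s['tool_rot'],3),s['finger_gap'])
for n in("side","top"):
    d=bot.get_image(n); cv2.imwrite(f'pics/{n}0.png',d['color'][:,:,::-1]); print(n,d['fx'],d['fy'],d['cx'],d['cy'],np.round(d['world_from_camera'],3).tolist())
E
```

```text
pics
station.py
0.0 [ 163.41318817 -654.30494759  230.32093897] [[ 0.97   0.242 -0.001]
 [ 0.242 -0.97   0.002]
 [-0.    -0.002 -1.   ]] 85.58628005502058
side 360.8266303390552 360.8266303390552 266.37423756871334 187.050617643104 [[-0.97, -0.1, 0.22, 359.991], [-0.241, 0.365, -0.899, 1040.046], [0.009, -0.926, -0.378, 454.323], [0.0, 0.0, 0.0, 1.0]]
top 428.9741410073791 428.9741410073791 260.6827873438355 192.90154107164597 [[0.058, -0.966, 0.252, 354.601], [-0.998, -0.055, 0.02, 132.713], [-0.006, -0.253, -0.967, 1069.156], [0.0, 0.0, 0.0, 1.0]]
```

View pics/side0.png

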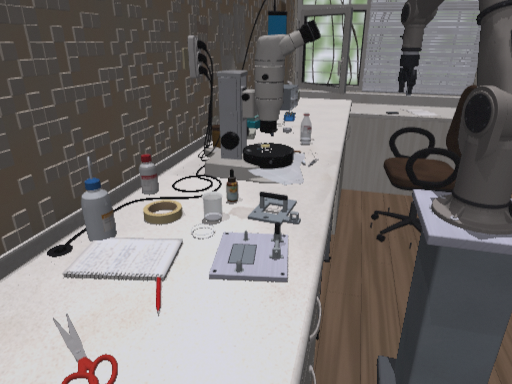

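View pics/top0.png

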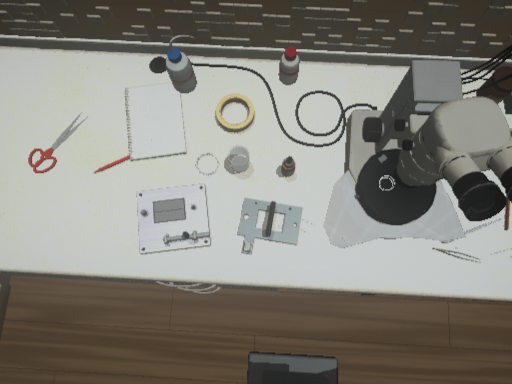

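The side view shows the jig at about (252,256) and the frame at (275,208). In the top view, the jig is at (173,217) and the frame at (270,222), with its lug at (248,243) and the beaker, dish and dropper above it. I'll zoom in on the top view.

```bash
python3 - <<'E'
import cv2
a=cv2.imread('pics/top0.png')[175:260,125:315]
cv2.imwrite('pics/c1.png',cv2.resize(a,None,fx=4.2,fy=4.2,interpolation=cv2.INTER_CUBIC))
a=cv2.imread('pics/side0.png')[180:290,200:310]
cv2.imwrite('pics/c2.png',cv2.resize(a,None,fx=5,fy=5,interpolation=cv2.INTER_CUBIC))
E
```

```text
(no output)
```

View pics/c1.png

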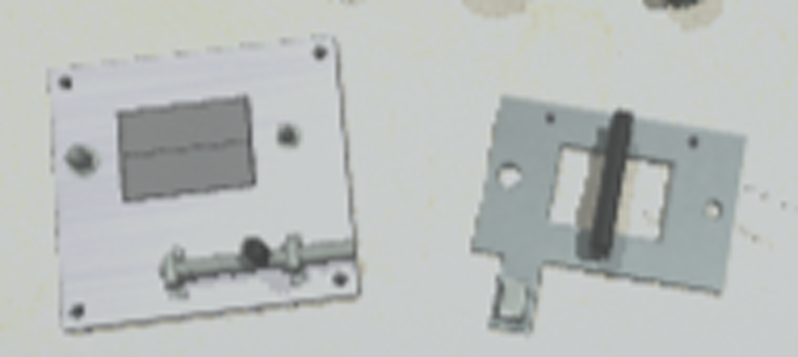

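View pics/c2.png

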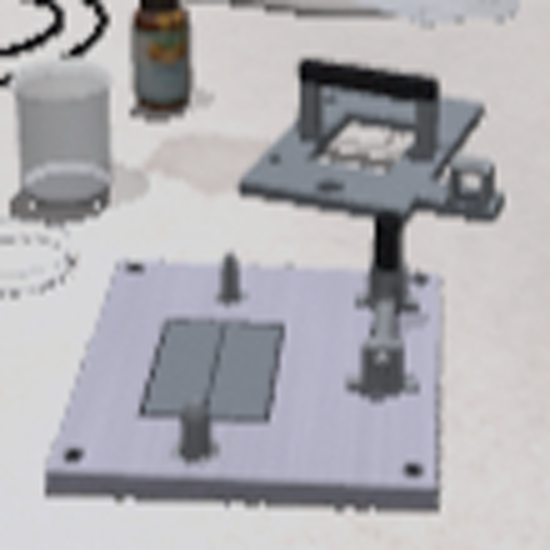

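The top crop (×4.2) shows:
- **Jig corners:** (50,68), (335,37), (357,294) and (62,330).
- **Pins:** large at about (80,160), small at (288,136).
- **Knob:** (256,250).
- **Frame holes:** (509,175) and (714,210).
- **Frame corners:** (502,95), (746,135), (721,293) and (472,250).

The side crop (×5) shows the same items, with +y pointing towards that camera.

```bash
cat > h.py <<'E'
from station import bot
import cv2, numpy as np
def ray(d,px,z):
    M=np.array(d['world_from_camera']);v=M[:3,:3]@[(px[0]-d['cx'])/d['fx'],(px[1]-d['cy'])/d['fy'],1]
    return (M[:3,3]+v*(z-M[2,3])/v[2])[:2]
def sub(d,pts,w=3):
    g=cv2.cvtColor(np.array(d['color']),cv2.COLOR_RGB2GRAY)
    return cv2.cornerSubPix(g,np.float32(pts).reshape(-1,1,2),(w,w),(-1,-1),(3,50,.01)).reshape(-1,2)
def fit(model,world):
    m=np.array(model,float);w=np.array(world);mc=m.mean(0);wc=w.mean(0)
    c=np.sum((m-mc)[:,0]*(w-wc)[:,0]+(m-mc)[:,1]*(w-wc)[:,1]);s=np.sum((m-mc)[:,0]*(w-wc)[:,1]-(m-mc)[:,1]*(w-wc)[:,0])
    a=np.arctan2(s,c);R=np.array([[np.cos(a),-np.sin(a)],[np.sin(a),np.cos(a)]]);t=wc-R@mc
    return a,R,t,w-(m@R.T+t)
E
python3 - <<'E'
from h import *
t=bot.get_image('top');s=bot.get_image('side')
def run(name,d,crop,sc,off,model,z,subpix=True):
    p=np.array(crop)/sc+off
    q=sub(d,p) if subpix else p
    a,R,T,r=fit(model,[ray(d,k,z) for k in q]); print(name,round(a,4),T.round(1),'moved',np.abs(q-p).max().round(2),'res',r.round(1).tolist())
ot=np.array([125,175])-.4;os=np.array([200,180])-.4
J=[(60,80),(60,-95),(-100,-95),(-100,80)]; F=[(48,75),(48,-75),(-48,-75),(-48,75)]
for sp in(0,1):
    run('jig top',t,[(50,68),(335,37),(357,294),(62,330)],4.2,ot,J,12,sp)
    run('jig side',s,[(47,472),(118,263),(440,272),(438,490)],5,os,J,12,sp)
    run('fr top',t,[(502,95),(746,135),(721,293),(472,250)],4.2,ot,F,8,sp)
    run('fr side',s,[(242,185),(485,103),(410,213)],5,os,[F[0],F[2],F[3]],8,sp)
run('holes top',t,[(509,175),(714,210)],4.2,ot,[(0,62),(0,-62)],6,0)
run('screws',t,[(66,83),(320,53),(341,280),(77,312)],4.2,ot,J,12,0)
run('pins tip',t,[(76,155),(287,132)],4.2,ot,[(0,62),(0,-62)],32,0)
print('handle ends',ray(t,np.array((621,112))/4.2+ot,52),ray(t,np.array((598,258))/4.2+ot,52))
print('knob top',ray(t,np.array((256,248))/4.2+ot,66))
E
```

```text
jig top 0.1743 [572.8 383.1] moved 0.0 res [[0.1, -0.5], [-0.9, 0.4], [0.7, 0.8], [0.1, -0.7]]
jig side 0.1884 [572.9 384.1] moved 0.0 res [[-0.1, -1.0], [-0.9, 1.4], [0.3, -0.8], [0.8, 0.4]]
fr top -0.1143 [561.5 127.6] moved 0.0 res [[0.0, -0.4], [0.6, -0.1], [-0.3, 0.5], [-0.3, 0.0]]
fr side -0.0928 [561.4 127.6] moved 0.0 res [[-0.0, 0.7], [-0.5, -0.8], [0.5, 0.1]]
jig top 0.1737 [572.9 383.4] moved 0.59 res [[-0.1, -0.9], [-1.0, 0.1], [1.3, 1.9], [-0.1, -1.1]]
jig side 0.1891 [573.6 385.5] moved 1.85 res [[-0.8, -2.5], [-1.7, -0.1], [2.8, 4.6], [-0.4, -1.9]]
fr top -0.1208 [560.2 127.7] moved 1.1 res [[0.7, -0.4], [1.6, -0.4], [-1.3, -0.2], [-1.0, 1.0]]
fr side -0.0852 [561.5 132.9] moved 1.36 res [[1.2, 3.4], [-2.4, -1.4], [1.2, -2.0]]
holes top -0.115 [561.8 126.8] moved 0.0 res [[0.0, 0.3], [-0.0, -0.3]]
screws 0.1787 [572.5 383.1] moved 0.0 res [[-8.1, -11.8], [-11.7, 8.2], [8.2, 11.3], [11.6, -7.7]]
pins tip 0.1685 [571.7 381.6] moved 0.0 res [[-0.1, 0.3], [0.1, -0.3]]
handle ends [600.59036013 123.9165307 ] [514.5885273  132.61034613]
knob top [507.05511921 324.84325317]
```

```bash
python3 - <<'E'
from h import *
t=bot.get_image('top')
for p,z in [((352,140),60),((355,215),0),((397,187),60),((437,80),300),((483,215),480),((512,160),60),((470,185),450),((288,172),0),((240,165),0),((207,164),0)]: print(p,z,ray(t,p,z).round())
E
```

```text
(352, 140) 60 [768. -67.]
(355, 215) 0 [589. -88.]
(397, 187) 60 [ 652. -177.]
(437, 80) 300 [ 806. -187.]
(483, 215) 480 [ 494. -167.]
(512, 160) 60 [ 737. -462.]
(470, 185) 450 [ 546. -166.]
(288, 172) 0 [694.  87.]
(240, 165) 0 [706. 213.]
(207, 164) 0 [704. 300.]
```

pendant(
  steps={"offsets": [[0,-40,0,0],[0,-80,0,0],[0,-120,0,0],[0,-160,0,0],[0,-200,0,0],[0,-234,0,0],[33,-239,0,0],[66,-244,0,0],[99,-249,0,0],[132,-254,0,0]]},
  aperture=85,
)

```text
time: 1.08
tcp_pos: [231.1, -375.7, 231.7]
tool_rot: [[0.97, 0.241, 0.001], [0.241, -0.97, -0.001], [0.0, 0.001, -1.0]]
force: [0.2, -1.0, -0.2]
finger_gap: 84.8
gripper_force: 0.0
```

pendant(
  steps={"offsets": [[30,-15,0,0],[59,-30,0,0],[88,-44,0,0],[118,-59,0,0],[144,-85,0,0],[170,-110,0,0],[196,-136,0,0],[221,-162,0,0],[236,-193,0,0],[251,-224,0,0]]},
)

```text
time: 1.92
tcp_pos: [420.0, -96.6, 231.5]
tool_rot: [[0.97, 0.243, 0.001], [0.243, -0.97, 0.0], [0.001, 0.0, -1.0]]
force: [-0.2, -0.2, 0.2]
finger_gap: 84.9
gripper_force: 0.0
```

pendant(
  steps={"offsets": [[14,-31,0,0],[29,-62,0,0],[38,-90,0,0],[46,-120,0,0],[54,-149,0,0]]},
)

```text
time: 2.33
tcp_pos: [435.5, 60.9, 231.5]
tool_rot: [[0.97, 0.242, 0.001], [0.242, -0.97, -0.0], [0.0, 0.0, -1.0]]
force: [0.9, -0.4, -0.4]
finger_gap: 85.4
gripper_force: 0.0
```

pendant(
  steps={"offsets": [[33,-9,0,0.09],[66,-18,0,0.18],[99,-27,0,0.27],[132,-36.6,0,0.356],[132,-36.6,40,0.356],[132,-36.6,80,0.356],[132,-36.6,110,0.356],[132,-36.6,120,0.356],[132,-36.6,120,0.356]]},
)

```text
time: 3.08
tcp_pos: [552.9, 126.1, 108.8]
tool_rot: [[0.994, -0.111, -0.005], [-0.111, -0.994, -0.001], [-0.005, 0.002, -1.0]]
force: [-0.3, -0.1, 0.0]
finger_gap: 84.9
gripper_force: 0.0
```

```bash
python3 - <<'E'
from h import *
s=bot.state();print(s['tcp_pos'],s['tool_rot'].round(3) if hasattr(s['tool_rot'],'round') else s['tool_rot'])
a=bot.get_image('side')['color'][130:250,210:330,::-1]; b=bot.get_image('top')['color'][165:265,200:320,::-1]
f=lambda i:cv2.resize(i,(400,400),interpolation=cv2.INTER_CUBIC)
cv2.imwrite('pics/g1.png',np.hstack([f(a),f(b)]))
E
```

```text
[552.93888078 126.12645599 108.77702214] [[ 0.994 -0.111 -0.005]
 [-0.111 -0.994 -0.001]
 [-0.005  0.002 -1.   ]]
```

View pics/g1.png

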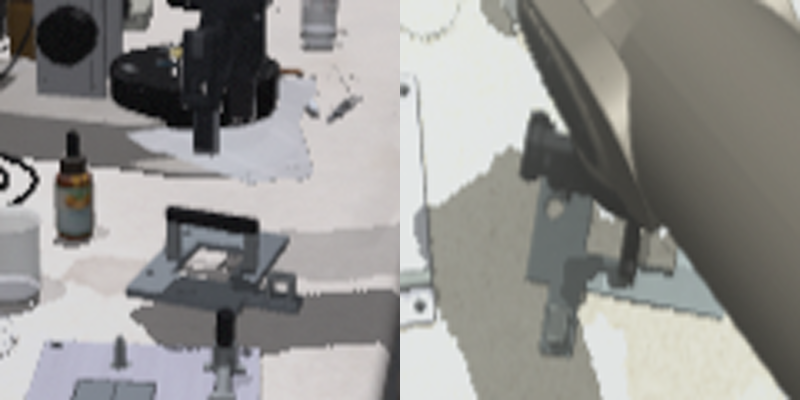

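The gripper is open above the handle, straddling it, and the scene is undisturbed. I'll descend and grasp.

pendant(
  steps={"offsets": [[2,-2,30,0],[2,-2,55,0],[2,-2,75,0],[2,-2,84,0],[2,-2,84,0]]},
)

```text
time: 3.6
tcp_pos: [557.3, 128.5, 27.5]
tool_rot: [[0.994, -0.111, 0.0], [-0.111, -0.994, -0.0], [0.0, 0.0, -1.0]]
force: [-0.9, -0.3, -1.3]
finger_gap: 85.0
gripper_force: 0.0
```

pendant(
  steps={"offsets": [[0,0,0,0],[0,0,0,0],[0,0,0,0],[0,0,0,0],[0,0,0,0],[0,0,0,0],[0,0,0,0],[0,0,0,0]]},
  aperture=0,
  clamp_n=70,
)

```text
time: 4.27
tcp_pos: [557.4, 128.2, 28.0]
tool_rot: [[0.994, -0.111, 0.001], [-0.111, -0.994, -0.001], [0.001, 0.001, -1.0]]
force: [-2.0, -2.0, 5.4]
finger_gap: 10.7
gripper_force: 69.2
```

pendant(
  steps={"offsets": [[0,0,-5,0],[0,0,-15,0],[0,0,-30,0],[0,0,-50,0],[0,0,-70,0],[0,0,-88,0],[0,0,-98,0],[0,0,-100,0]]},
)

```text
time: 4.93
tcp_pos: [558.1, 129.1, 129.6]
tool_rot: [[0.994, -0.111, 0.003], [-0.111, -0.994, 0.001], [0.003, -0.001, -1.0]]
force: [0.9, 0.4, -3.0]
finger_gap: 10.8
gripper_force: 68.4
```

pendant(
  steps={"offsets": [[-1,-10,0,-0.01],[-2,-30,0,-0.03],[-4,-60,0,-0.07],[-6,-90,0,-0.11],[-8,-120,0,-0.15],[-10,-150,0,-0.19],[-12,-180,0,-0.22],[-14,-210,0,-0.25],[-16,-238,0,-0.28],[-17.1,-254.1,0,-0.288]]},
)

```text
time: 5.77
tcp_pos: [565.7, 387.8, 125.5]
tool_rot: [[0.983, 0.182, -0.003], [0.182, -0.983, 0.002], [-0.003, -0.002, -1.0]]
force: [-0.1, 0.7, -2.2]
finger_gap: 10.4
gripper_force: 68.4
```

pendant(
  steps={"offsets": [[0,0,0,0],[0,0,0,0],[0,0,0,0]]},
)

```text
time: 6.02
tcp_pos: [567.7, 382.0, 125.7]
tool_rot: [[0.984, 0.176, -0.002], [0.176, -0.984, -0.002], [-0.002, 0.002, -1.0]]
force: [0.4, 0.1, -3.3]
finger_gap: 10.7
gripper_force: 68.5
```

```bash
python3 - <<'E'
from h import *
a=bot.get_image('side')['color'][150:300,190:340,::-1]; b=bot.get_image('top')['color'][165:275,115:225,::-1]
f=lambda i:cv2.resize(i,(400,400),interpolation=cv2.INTER_CUBIC)
cv2.imwrite('pics/g2.png',np.hstack([f(a),f(b)]))
E
```

```text
(no output)
```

View pics/g2.png

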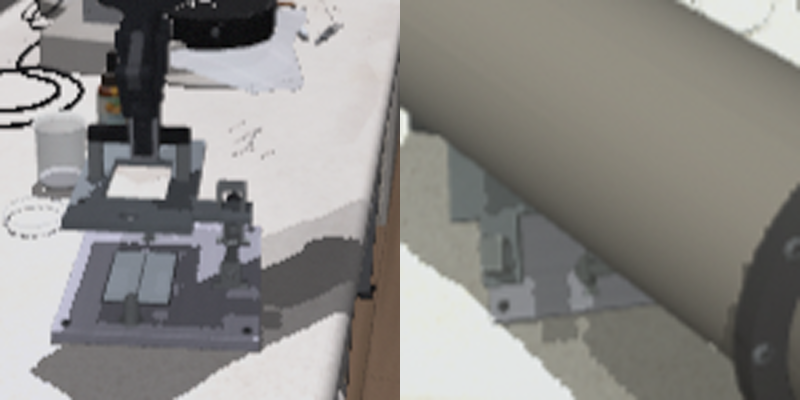

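The side view shows the frame held level above the jig, with the keeper over the bolt line. The arm blocks the top view, so I'll lower it to just above the pins and measure from the side view.

pendant(
  steps={"offsets": [[1,-0.5,10,0],[1,-0.5,22,0],[1,-0.5,34,0],[1,-0.5,45,0],[1,-0.5,52,0],[1,-0.5,55,0],[1,-0.5,55,0],[1,-0.5,55,0]]},
)

```text
time: 6.78
tcp_pos: [569.2, 383.9, 72.3]
tool_rot: [[0.984, 0.176, 0.0], [0.176, -0.984, 0.0], [0.0, -0.0, -1.0]]
force: [-0.7, 0.3, -2.1]
finger_gap: 10.7
gripper_force: 68.5
```

```bash
python3 - <<'E'
from h import *
print(bot.state()['tcp_pos'])
a=bot.get_image('side')['color'];cv2.imwrite('pics/s3.png',a[:,:,::-1])
cv2.imwrite('pics/g3.png',cv2.resize(a[190:285,200:310,::-1],None,fx=6,fy=6,interpolation=cv2.INTER_CUBIC))
E
```

```text
[569.19744341 383.91794328  72.33017785]
```

View pics/g3.png

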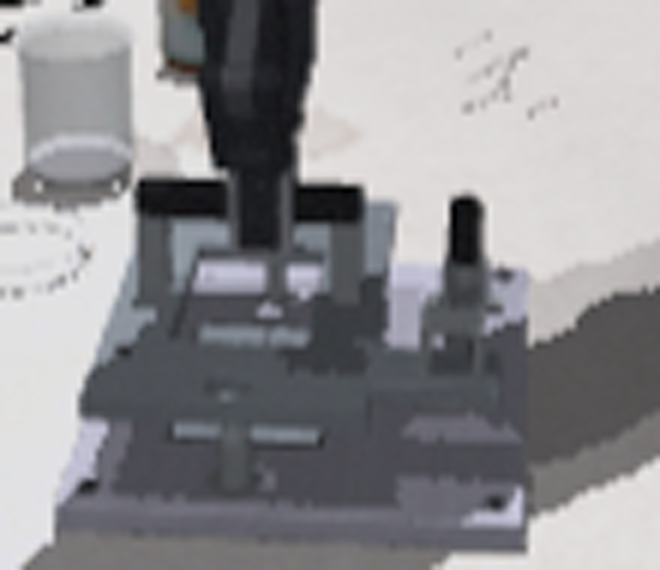

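The side view shows the frame level just above the pins. The large hole is at about (228,394), the large pin below it at (236,425–488), and the keeper is in line with the knob at (465,230). I'll compare hole and pin by casting rays.

```bash
python3 - <<'E'
from h import *
s=bot.get_image('side'); o=np.array([200,190])-.4
g=lambda p,z:ray(s,np.array(p)/6+o,z).round(1)
tcp=np.array(bot.state()['tcp_pos'])[:2]
a=.177; R=np.array([[np.cos(a),-np.sin(a)],[np.sin(a),np.cos(a)]])
J=np.array([572.8,383.4])
print('tcp now',tcp,'frame origin pred',tcp+R@[4.25,0])
print('pinL pred',J+R@[0,62],'pinS',J+R@[0,-62])
print('hole meas z50',g((228,394),51),'pin base',g((238,486),12))
print('pin tip from first pic',ray(s,np.array((193,400))/5+np.array([200,180])-.4,36),'small',ray(s,np.array((230,256))/5+np.array([200,180])-.4,36))
print('front-left corner',g((80,416),44.3),'pred',J+R@[48,75])
print('back-right corner',g((398,203),52.3),'pred',J+R@[-48,-75])
im=s['color']
print(im[250:262,232:246].mean(2).astype(int))
E
```

```text
tcp now [569.53484195 384.14476854] frame origin pred [573.71844145 384.89309681]
pinL pred [561.88321105 444.43133391] pinS [583.71678895 322.36866609]
hole meas z50 [562.5 449.6] pin base [560.9 446.1]
pin tip from first pic [563.83884874 442.63453814] small [584.39969627 323.48362953]
front-left corner [609.7 465.2] pred [606.84427188 465.67993408]
back-right corner [539.7 305.1] pred [538.75572812 301.12006592]
[[ 81  82  82  82  83  82  82  82  82  84  83  83  83  83]
 [ 82  82  83  84  84  85  86  86  84  84  83  84  83  83]
 [ 83  83  82  82  82  85  86  87  84  84  84  83  83  83]
 [ 81  78  73  73  74  77  80  78  78  81  83  82  83  84]
 [ 81  77  66  68  74  77  85  77  72  77  83  84  83  83]
 [ 83  81  76  76  94  96 101  93  77  81  82  82  83  83]
 [ 82  84  81  84 102 101  99  98  81  83  83  84  84  84]
 [ 80  81  81  81  80  81  80  82  81  82  82  82  82  81]
 [ 78  78  78  79  79  77  77  79  80  80  81  79  80  80]
 [ 79  79  77  79  79  80  79  80  80  79  80  78  79  80]
 [101 100 101 102 100  85  84  84  79  80  88  87  86  86]
 [130 129 129 128 117  93  94  92  84  93 116 117 116 117]]
```

pendant(
  steps={"offsets": [[-1.2,1.1,0,0],[-1.2,1.1,3,0],[-1.2,1.1,6,0],[-1.2,1.1,9,0],[-1.2,1.1,11,0],[-1.2,1.1,11,0]]},
)

```text
time: 7.38
tcp_pos: [567.8, 382.1, 60.5]
tool_rot: [[0.984, 0.176, -0.001], [0.176, -0.984, -0.001], [-0.001, 0.001, -1.0]]
force: [-0.5, -0.8, -4.1]
finger_gap: 10.8
gripper_force: 68.5
```

pendant(
  steps={"offsets": [[0,0,1,0],[0,0,2,0],[0,0,3,0],[0,0,3,0]]},
)

```text
time: 7.72
tcp_pos: [568.1, 382.3, 58.1]
tool_rot: [[0.984, 0.176, -0.0], [0.176, -0.984, -0.0], [-0.0, 0.0, -1.0]]
force: [0.7, -0.1, -2.5]
finger_gap: 11.0
gripper_force: 68.5
```

```bash
python3 -c "
from h import *
print(bot.state()['ft_torque'])"
```

```text
[ 0.00674165  0.04168807 -0.04311888]
```

pendant(
  steps={"offsets": [[0,0,1,0],[0,0,2,0],[0,0,3,0],[0,0,3,0]]},
)

```text
time: 8.05
tcp_pos: [568.2, 381.9, 55.0]
tool_rot: [[0.984, 0.176, -0.0], [0.176, -0.984, -0.001], [-0.0, 0.001, -1.0]]
force: [1.1, -1.1, -3.1]
finger_gap: 10.9
gripper_force: 68.5
```

pendant(
  steps={"offsets": [[0,0,1,0],[0,0,2,0],[0,0,3,0],[0,0,3,0]]},
)

```text
time: 8.38
tcp_pos: [568.2, 381.9, 52.0]
tool_rot: [[0.984, 0.176, -0.0], [0.176, -0.984, -0.001], [-0.0, 0.001, -1.0]]
force: [0.2, -2.1, -1.7]
finger_gap: 10.4
gripper_force: 68.6
```

```bash
python3 -c "
from h import *
print(bot.state()['ft_torque'])"
```

```text
[-0.50312456 -0.04263915  0.02794038]
```

pendant(
  steps={"offsets": [[0,0.4,0,0],[0,0.4,1,0],[0,0.4,2,0],[0,0.4,3,0],[0,0.4,3,0]]},
)

```text
time: 8.8
tcp_pos: [568.2, 381.9, 49.1]
tool_rot: [[0.984, 0.176, -0.0], [0.176, -0.984, -0.0], [-0.0, 0.0, -1.0]]
force: [-0.5, -2.5, -2.0]
finger_gap: 10.5
gripper_force: 68.6
```

pendant(
  steps={"offsets": [[0,0,1,0],[0,0,2,0],[0,0,3,0],[0,0,3,0]]},
)

```text
time: 9.13
tcp_pos: [568.2, 381.9, 46.0]
tool_rot: [[0.984, 0.176, -0.0], [0.176, -0.984, -0.0], [-0.0, 0.0, -1.0]]
force: [1.4, -2.4, -2.2]
finger_gap: 10.7
gripper_force: 68.6
```

```bash
python3 -c "
from h import *
print(bot.state()['ft_torque'])"
```

```text
[-0.53976658 -0.03444822  0.08610199]
```

pendant(
  steps={"offsets": [[0,0.4,1,0],[0,0.4,2,0],[0,0.4,3,0],[0,0.4,4,0],[0,0.4,4,0]]},
)

```text
time: 9.55
tcp_pos: [568.2, 381.8, 42.0]
tool_rot: [[0.984, 0.176, -0.0], [0.176, -0.984, 0.0], [-0.0, -0.0, -1.0]]
force: [-0.1, -0.7, -3.1]
finger_gap: 10.7
gripper_force: 68.5
```

pendant(
  steps={"offsets": [[0,0,0.5,0],[0,0,1,0],[0,0,1.5,0],[0,0,1.5,0]]},
)

```text
time: 9.88
tcp_pos: [568.2, 381.8, 40.7]
tool_rot: [[0.984, 0.176, -0.0], [0.176, -0.984, 0.0], [0.0, -0.0, -1.0]]
force: [0.1, -0.2, -2.3]
finger_gap: 10.7
gripper_force: 68.6
```

```bash
python3 -c "
from h import *
print(bot.state()['ft_torque'])"
```

```text
[-0.17179656 -0.00388422  0.00674987]
```

pendant(
  steps={"offsets": [[0,0,0.5,0],[0,0,1,0],[0,0,1,0]]},
)

```text
time: 10.13
tcp_pos: [568.3, 381.7, 40.1]
tool_rot: [[0.984, 0.176, 0.0], [0.176, -0.984, 0.0], [0.0, -0.0, -1.0]]
force: [-2.1, -1.5, 0.6]
finger_gap: 10.6
gripper_force: 69.0
```

pendant(
  steps={"offsets": [[0,0,0.5,0],[0,0,1,0],[0,0,1,0]]},
)

```text
time: 10.38
tcp_pos: [568.3, 381.7, 40.0]
tool_rot: [[0.984, 0.176, 0.0], [0.176, -0.984, -0.0], [0.0, 0.0, -1.0]]
force: [-3.6, -2.3, 7.8]
finger_gap: 10.6
gripper_force: 70.1
```

The frame is seated: contact at TCP z 40, as predicted. Next I release it and rise.

pendant(
  steps={"offsets": [[0,0,-1,0],[0,0,-1,0],[0,0,-1,0],[0,0,-1,0],[0,0,-1,0]]},
  aperture=45,
)

```text
time: 10.8
tcp_pos: [568.3, 381.8, 39.7]
tool_rot: [[0.984, 0.176, 0.0], [0.176, -0.984, 0.0], [0.0, -0.0, -1.0]]
force: [-0.0, 0.3, -0.3]
finger_gap: 44.7
gripper_force: 0.0
```

pendant(
  steps={"offsets": [[0,0,-10,0],[0,0,-30,0],[0,0,-60,0],[0,0,-90,0],[0,0,-110,0],[0,0,-110,0],[0,0,-110,0]]},
)

```text
time: 11.38
tcp_pos: [569.0, 382.4, 152.1]
tool_rot: [[0.984, 0.176, 0.003], [0.176, -0.984, 0.002], [0.003, -0.002, -1.0]]
force: [-0.1, -0.2, -0.7]
finger_gap: 44.9
gripper_force: 0.0
```

```bash
python3 - <<'E'
from h import *
print(bot.state()['tcp_pos'])
s=bot.get_image('side')['color'][190:285,200:310,::-1]
t=bot.get_image('top')['color'][165:275,115:225,::-1]
cv2.imwrite('pics/g4.png',np.hstack([cv2.resize(s,(463,400),interpolation=2),cv2.resize(t,(337,400),interpolation=2)]))
E
```

```text
[569.03315498 382.39575027 152.06762574]
```

View pics/g4.png

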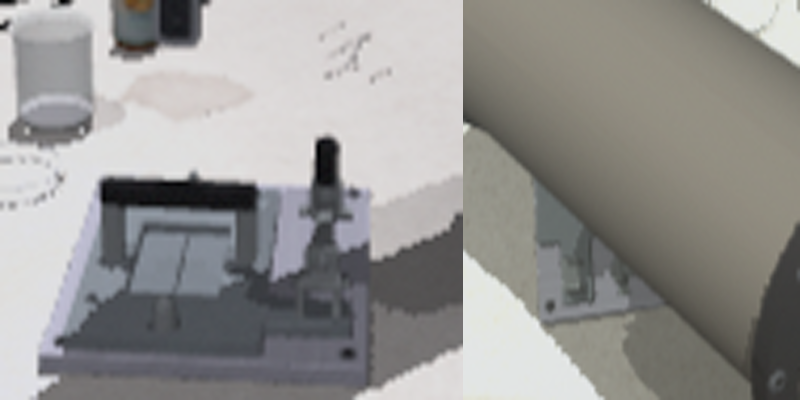

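The side view shows the frame flat on the jig with the large pin up through its hole and the keeper in line with the bolt. Next is the knob.

pendant(
  steps={"offsets": [[-35,23,0,0],[-71,46,0,0],[-71,46,30,0],[-71,46,60,0],[-71,46,85,0],[-71,46,102,0],[-71,46,109,0],[-71,46,109,0]]},
)

```text
time: 12.15
tcp_pos: [504.8, 322.6, 38.2]
tool_rot: [[0.984, 0.176, -0.004], [0.176, -0.984, -0.003], [-0.005, 0.002, -1.0]]
force: [0.4, 0.4, -1.4]
finger_gap: 44.9
gripper_force: 0.0
```

pendant(
  steps={"offsets": [[0,0,0,0],[0,0,0,0],[0,0,0,0],[0,0,0,0],[0,0,0,0],[0,0,0,0]]},
  aperture=0,
  clamp_n=20,
)

```text
time: 12.65
tcp_pos: [507.2, 324.5, 42.0]
tool_rot: [[0.984, 0.176, 0.002], [0.176, -0.984, 0.001], [0.002, -0.001, -1.0]]
force: [-1.0, 0.2, 6.5]
finger_gap: 12.4
gripper_force: 21.2
```

pendant(
  steps={"offsets": [[0,-4,0,0],[0,-9,0,0],[0,-14,0,0],[0,-19,0,0],[0,-24,0,0],[0,-29,0,0],[0,-34,0,0],[0,-38,0,0],[0,-42,0,0],[0,-42,0,0]]},
)

```text
time: 13.48
tcp_pos: [499.5, 366.4, 42.0]
tool_rot: [[0.984, 0.177, 0.002], [0.176, -0.984, 0.001], [0.002, -0.001, -1.0]]
force: [-1.0, 1.3, 6.9]
finger_gap: 12.2
gripper_force: 21.3
```

pendant(
  steps={"offsets": [[0,-1,0,0],[0,-2,0,0],[0,-3,0,0],[0,-4,0,0],[0,-4,0,0]]},
)

```text
time: 13.9
tcp_pos: [499.0, 369.5, 42.0]
tool_rot: [[0.984, 0.176, 0.001], [0.176, -0.984, 0.0], [0.002, -0.0, -1.0]]
force: [-0.3, -0.5, 6.1]
finger_gap: 12.1
gripper_force: 21.4
```

pendant(
  steps={"offsets": [[0,-1,0,0],[0,-2,0,0],[0,-2,0,0]]},
)

```text
time: 14.15
tcp_pos: [498.7, 371.0, 42.0]
tool_rot: [[0.984, 0.176, 0.001], [0.176, -0.984, -0.0], [0.001, 0.001, -1.0]]
force: [-1.7, -1.7, 8.4]
finger_gap: 12.1
gripper_force: 21.5
```

pendant(
  steps={"offsets": [[0,-1,0,0],[0,-2,0,0],[0,-3,0,0],[0,-3,0,0]]},
)

```text
time: 14.48
tcp_pos: [498.7, 371.1, 41.9]
tool_rot: [[0.985, 0.174, 0.001], [0.174, -0.985, -0.005], [0.0, 0.005, -1.0]]
force: [-1.6, -8.5, 13.3]
finger_gap: 12.2
gripper_force: 22.1
```

The bolt is at its hard stop: the tool stopped advancing and the force rose to 8.5 N. I'll relax the push, release, rise and check.

pendant(
  steps={"offsets": [[0,3,0,0],[0,3,0,0]]},
)

```text
time: 14.65
tcp_pos: [498.7, 370.8, 42.0]
tool_rot: [[0.985, 0.175, 0.001], [0.175, -0.985, 0.0], [0.001, 0.0, -1.0]]
force: [-1.5, -1.6, 7.3]
finger_gap: 12.1
gripper_force: 21.5
```

pendant(
  steps={"offsets": [[0,0,0,0],[0,0,0,0],[0,0,0,0],[0,0,0,0]]},
  aperture=32,
)

```text
time: 14.98
tcp_pos: [497.9, 371.0, 40.6]
tool_rot: [[0.984, 0.176, -0.0], [0.176, -0.984, -0.0], [-0.0, 0.0, -1.0]]
force: [-0.0, -0.2, 0.5]
finger_gap: 32.1
gripper_force: 0.0
```

pendant(
  steps={"offsets": [[0,0,-10,0],[0,0,-30,0],[0,0,-60,0],[0,0,-90,0],[0,0,-110,0],[0,0,-110,0],[0,0,-110,0]]},
)

```text
time: 15.57
tcp_pos: [498.7, 371.7, 152.6]
tool_rot: [[0.984, 0.176, 0.003], [0.176, -0.984, 0.002], [0.003, -0.001, -1.0]]
force: [0.2, -0.3, 0.2]
finger_gap: 32.0
gripper_force: 0.0
```

```bash
python3 - <<'E'
from h import *
s=bot.get_image('side')['color'][180:290,190:310,::-1]
cv2.imwrite('pics/g5.png',cv2.resize(s,None,fx=5,fy=5,interpolation=2))
E
```

```text
(no output)
```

View pics/g5.png

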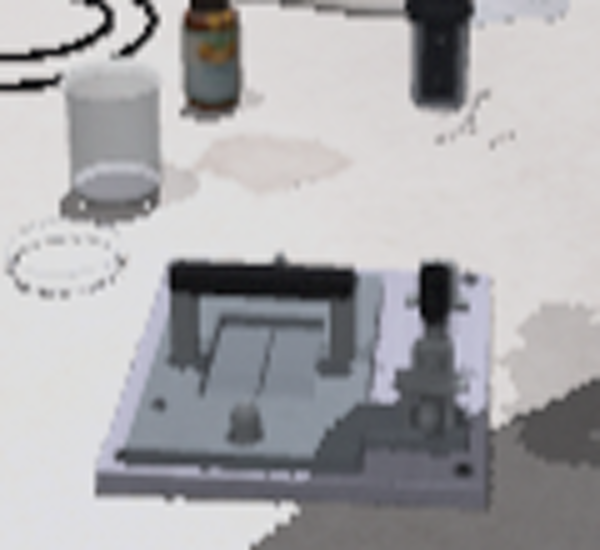

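The picture shows the frame flat with the large pin through its hole (245,420). The bolt tip shows in the keeper (425,415), the knob is forward, and the beaker, dish and dropper haven't moved.

```bash
python3 -c "
from station import bot
print(bot.job_done())"
```

```text
the job is handed in; nothing more can be done
None
```

I set the frame down gently on both pins, slid the bolt through the keeper to its hard stop, left the beaker, dish and dropper bottle untouched, and handed the job in at about 15.6 s; no verdict came back.

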